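Read a gas sample vessel with a push-on gauge

TASK

Check the pressure in the blue-topped gas vessel: pick up the white push-on gauge from the round green mat, press its black bell straight down over the valve stem of the blue vessel so that the orange rod is pushed out, and keep it pressed for about a second so the rod can be read. Then stand the gauge back upright on the green mat and let go. Do not press it onto the yellow or the red vessel.

Things in the scene. Friction and masses are not known exactly. Their poses are not given: they have to be found in the camera images.
- gauge_grip (a point): Loose push-on gauge, 150 g, upright on the mat, 105 mm tall. White round barrel, 30 mm across, from 42 to 105 mm above its rim: grip here from above. Below it a black bell, open below, 52 mm outside, 44 inside; in it, 8 mm above the rim, a sprung disc. Point: on the axis, 78 mm above the bell's rim; z up the axis. An orange rod sticks 5 mm out of the top.
- rod (a joint): How far the orange rod has come out of the gauge's top, in m: 0 at rest, at most 0.0225; sprung back to 0 when lifted off. On the blue vessel it comes out about 17 mm: it starts when the bell's rim is 16 mm above the blue top, is fully out at 9 mm, and stays so down to where the rim rests on the top. Pressing takes 8 to 9 N; the gauge's weight alone is not enough.
- blue_vessel_valve (a point): Tip of the valve stem of the blue-topped vessel, on its axis, z up. Vessel: fixed aluminium cylinder, 80 mm across, flat blue top 95 mm above the bench. Stem: brass tube, 12 mm across, 12 tall, with a sprung steel pin, 7 mm across, its tip 24 mm above the blue top. The bell has 16 mm to spare round the stem. Like vessels with yellow and red tops stand 105 mm or more away.
- mat_center (a point): Centre of the upper face of the flat round green mat, 130 mm across, 4 mm thick, fixed to the bench; z is up.
There are look-alikes about, which are no part of the job. What is meant by the part that bears gauge_grip is not pink or turquoise, and is the smaller of those in its own colour.

How it is judged (in metres and radians):
On the way:
1. the gauge is pressed upright over the blue vessel's valve stem and its rod stays out (value of joint rod above 0.013 m and horizontal distance between gauge_grip and blue_vessel_valve below 0.025 m and angle between gauge_grip's own z axis and vertical below 0.26 rad), for 0.5 s.
At the end, for the whole second after the job is handed in: After the reading, the gauge stands upright (within 10 degrees) on the green mat, its axis within 45 mm of the mat's centre, released, with its rod sprung back in (less than 4 mm out) (horizontal distance between gauge_grip and mat_center below 0.045 m and z of gauge_grip in the frame of mat_center between 0.07 and 0.084 m and angle between gauge_grip's own z axis and vertical below 0.17 rad and value of joint rod below 0.004 m); the robot touches nothing.
It fails at once if the gauge is pressed onto something other than the blue vessel's valve (rod more than 5 mm out, more than 40 mm from the blue valve) (value of joint rod above 0.005 m and horizontal distance between gauge_grip and blue_vessel_valve above 0.04 m).
It also fails if it takes over 54 s, if anything falls off the work surface, if the arm or the gripper's body presses on something with over 40 N, if the wrist force passes 120 N, or if a joint passes its speed limit or range.

ROBOT

A 6-joint arm with a two-finger parallel gripper is mounted at the origin on the work surface. World frame = base frame: x ahead of the robot, y to its left, z up, the work surface at z = 0. Lengths are in m, angles in degrees, forces in N, time in s.
With the tool pointing down it reaches from about 0.25 to 0.725 m from the base axis. Payload 9.7 kg.
Tool frame: the origin (TCP) lies at the very end of the fingers, on their centre line; the grasp point (between the pads) lies 19 mm behind it (bot.grip_depth is the distance from the TCP to the grasp point, in m); z points along the fingers, y is the direction in which the jaws open and shut (so a half turn about z gives the same grasp; the last joint's range is limited). The gripper opens to 85 mm and grips with 20 to 120 N. Pads are 22 mm wide; open, the fingers measure 114 mm over their backs; the gripper's body (76 mm by 85 mm) begins 54 mm behind the grasp point. The pads swing forward as they close: fully open they stand 13 mm farther back than shut.
Start: joints at [74.198, 4.979, 10.078, 95.1, 0, 90], TCP at [0.15, 0.529, 0.231] pointing down, gripper open.
Joint ranges: [-179.16, 179.16], [-48.56, 103.87], [-65.8, 70.77], [-126.05, 130.52], [-82.76, 87.17], [-180, 180]. Speed limits (degrees/s): [127.2, 127.2, 147.25, 180, 180, 180].

INTERFACE

Orientations are given as [roll, pitch, yaw] about the fixed x, y, z axes, in that order (R = Rz(yaw) Ry(pitch) Rx(roll)).
In Python, from workcell import bot, viewer gives the robot as it stands.
- The arm moves only by the tool arm_command, never from a script. Its argument "motion" is a list of rows, each a list of 3 entries, a list of its own where there are three numbers: the opening, from 0 (shut) to 1 (fully open), then the shift along the tool's x, y, z in units of 60 mm (1.0 is 60 mm), then the turn, a rotation vector about the tool's x, y, z in units of 6 degrees (1.0 is 6 degrees). A call has 1 to 12 rows; each row shifts and turns the commanded pose from where the row before left it, along the tool's axes as they then stand; what a row does not reach is not made up. A row lasts 1/8 s, in which the tool goes at most 62.5 mm and 10.7 degrees, less where a joint would pass 70% of its speed; a pose out of reach is approached as far as the arm can. A call is refused whole if a number of a shift passes 1 or a number of a turn 1, either way. A call with a gripper value outside its range is refused whole. The fingers move at their own pace and stop on an object; "newtons" is the grip in N (left out, the last holds). Time passes only in rows, so rows that do not move let the fingers close. It gives the time, the measured TCP pose, the force and the opening at its end, in the units of the state.
- bot.get_obs(): the state, without advancing time (a new reading comes with each control period).
- viewer.camera(name): name is "scene" or "top"; returns the picture (480x640x3 uint8, blue, green, red); there is no depth.
- viewer.calibration(name): a dict with "fx", "fy", "cx", "cy" (pixels), "k1" (the pictures are not rectified: a ray, as slopes to the right and down, at radius r is drawn at 1 + k1 r^2 times it, then the intrinsics apply), "T" (4x4, takes a point from camera to world coordinates). Camera axes: x right, y down, z forward; pixel columns grow to the right and rows downward; lengths in m; the calibration is good to about 2 mm. A picture is of the moment at which its call begins. calibration takes no time and is no camera call.
- bot.job_done(): hands the job in, once; it reports no verdict.
The state is a dict: "time": time; "q": joint angles; "qd": joint speeds; "joint_efforts": joint torques, N m; "ee_pos": TCP position; "tcp_rot": TCP orientation; "wrist_force": force on the tool from outside, world axes, zero at the start; "torque": the same for the moment, N m; "opening": finger opening in m.
Only numpy, scipy, OpenCV 4.12 (cv2) and the standard library are available. Lean on these libraries where they do the work, as an engineer would, in place of code of your own. Each camera call takes 0.05 s, during which the arm holds its last target.

## Working session

There is one attempt and no reset: what is moved stays moved. The work goes in short steps, Python scripts to look and compute and a tool call to move; the robot and the scene stay as the last step left them, time stands still between calls to the robot, and variables do not carry over. Pictures are saved under pics/ and viewed, and the job is handed in when it is done.

Besides the shell and the picture viewer there is one more tool, called after "Call:" in YAML: its name, and indented under it one key for each argument. arm_command: Moves the arm, as the interface text tells. Its arguments: {"type":"object","properties":{"motion":{"type":"array"},"newtons":{"type":"number"}},"required":["motion"]}

```bash
mkdir -p pics; python3 - <<'E'
from workcell import bot, viewer
import cv2
for n in("scene","top"):
    cv2.imwrite(f"pics/{n}0.png",viewer.camera(n)); print(viewer.calibration(n))
print(bot.get_obs(), bot.grip_depth)
E
```

```text
{'fx': 438.94819864321147, 'fy': 438.94819864321147, 'cx': 318.29916150514316, 'cy': 230.85046404892097, 'k1': -0.10565354256249603, 'T': array([[ 0.77526084,  0.53124313, -0.34168899,  0.78388662],
       [ 0.63149658, -0.64030965,  0.43728208, -0.46840832],
       [ 0.01351635, -0.5547831 , -0.83188522,  0.85682801],
       [ 0.        ,  0.        ,  0.        ,  1.        ]])}
{'fx': 497.37915368588904, 'fy': 497.37915368588904, 'cx': 319.91617003882925, 'cy': 236.837370167381, 'k1': -0.12631013516310172, 'T': array([[-0.00916497, -0.99493416,  0.10011001,  0.35846752],
       [-0.99957901,  0.01187154,  0.02647382, -0.08132978],
       [-0.02752816, -0.09982523, -0.99462411,  1.18255559],
       [ 0.        ,  0.        ,  0.        ,  1.        ]])}
{'time': 0.1, 'q': array([ 7.42005757e+01,  5.00823084e+00,  1.00409453e+01,  9.50982779e+01,
       -4.46786025e-04,  8.99999346e+01]), 'qd': array([ 0.10901778, -0.18232232,  0.2250332 , -0.08805063,  0.07298083,
       -0.07210484]), 'joint_efforts': array([ 1.00486086e-03, -5.21562195e+01,  4.65655518e+01,  1.59082201e-02,
        5.00272881e-05, -2.47332122e-05]), 'ee_pos': array([0.14970087, 0.5290438 , 0.23066872]), 'tcp_rot': array([-1.79934437e+02,  4.46710844e-04,  1.64200642e+02]), 'wrist_force': array([ 0.29850314, -0.37864866,  0.40631957]), 'torque': array([ 0.02999979,  0.0666856 , -0.01675353]), 'opening': 0.08511034019685791} 0.0187
```

View pics/scene0.png

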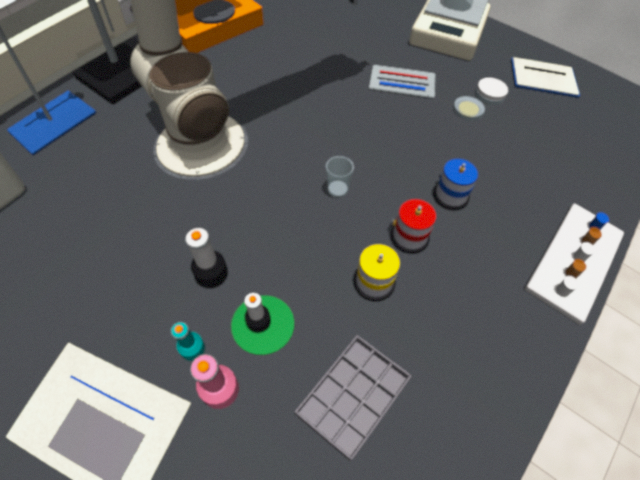

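View pics/top0.png

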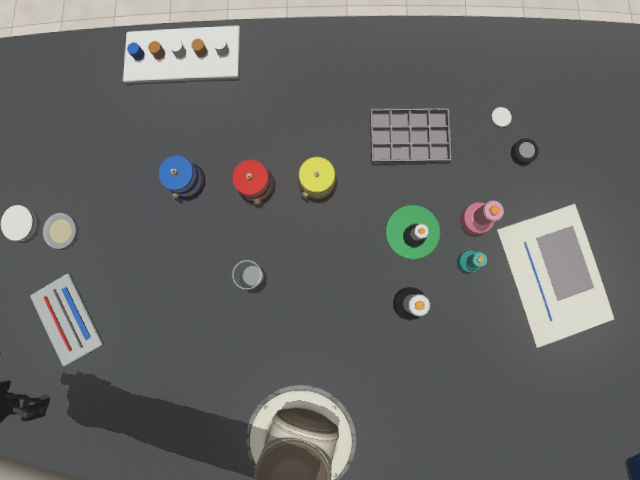

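The green mat is at scene (263,324) / top (413,232). The small white gauge stands on it, with its top at scene (253,300) and top (421,232). A larger white look-alike is at scene (198,240). The blue vessel is at scene (459,172) / top (177,174). Next I'll measure these.

```bash
cat > h.py <<'E'
from workcell import bot, viewer
import cv2, numpy as np
def ray(n,uv):
    c=viewer.calibration(n); K=np.array([[c['fx'],0,c['cx']],[0,c['fy'],c['cy']],[0,0,1.]])
    p=cv2.undistortPoints(np.array([[uv]],float),K,np.array([c['k1'],0,0,0.]))[0,0]
    T=c['T']; return T[:3,3],T[:3,:3]@np.array([p[0],p[1],1])
def onz(n,uv,z):
    o,d=ray(n,uv); return o+d*(z-o[2])/d[2]
def tri(a,b):
    (o1,d1),(o2,d2)=ray("scene",a),ray("top",b)
    A=np.stack([d1,-d2],1); s=np.linalg.lstsq(A,o2-o1,rcond=None)[0]
    p,q=o1+s[0]*d1,o2+s[1]*d2; return (p+q)/2,np.linalg.norm(p-q)
def blobs(img,lo,hi,amin=15):
    m=cv2.inRange(cv2.cvtColor(img,cv2.COLOR_BGR2HSV),np.array(lo),np.array(hi))
    n,l,s,c=cv2.connectedComponentsWithStats(m)
    return [(c[i].round(1),s[i]) for i in range(1,n) if s[i][4]>=amin],m
R=dict(blue=([105,150,90],[125,255,255]),green=([55,150,60],[75,255,255]),orange=([8,180,150],[18,255,255]),white=([0,0,170],[180,60,255]))
E
python3 - <<'E'
from h import *
for n in("scene","top"):
    im=cv2.imread(f"pics/{n}0.png")
    for k in R:
        b,m=blobs(im,*R[k])
        for c,s in b:
            if k=="white" and s[4]>600: continue
            z=dict(blue=.095,green=.004,orange=.114,white=.109)[k]
            p=onz(n,c,z)
            print(n,k,c,s,p.round(4))
    cr=(im[270:350,210:310] if n=="scene" else im[190:270,370:470])
    cv2.imwrite(f"pics/{n}_g.png",cv2.resize(cr,None,fx=6,fy=6,interpolation=cv2.INTER_NEAREST))
    cr=(im[140:220,420:500] if n=="scene" else im[140:220,140:220])
    cv2.imwrite(f"pics/{n}_b.png",cv2.resize(cr,None,fx=7,fy=7,interpolation=cv2.INTER_NEAREST))
a=cv2.hconcat([cv2.resize(cv2.imread(f"pics/{n}_{k}.png"),(400,300)) for n in("scene","top") for k in "g"])
b=cv2.hconcat([cv2.resize(cv2.imread(f"pics/{n}_{k}.png"),(400,300)) for n in("scene","top") for k in "b"])
cv2.imwrite("pics/zoom0.png",cv2.vconcat([a,b]))
E
```

```text
scene blue [402.7  85.6] [381  82  44   8  96] [0.3467 0.4515 0.095 ]
scene blue [ 50.3 121.6] [   8   91   87   63 2481] [-0.29   -0.2504  0.095 ]
scene blue [460.4 171.8] [444 159  34  26 650] [0.622  0.2731 0.095 ]
scene blue [601.9 217.7] [596 212  13  12 113] [0.943  0.3702 0.095 ]
scene green [264.2 327.9] [ 232  296   62   59 2211] [ 0.4991 -0.2756  0.004 ]
scene orange [242.7   8.1] [228   0  34  21 285] [-0.2528  0.4349  0.114 ]
scene orange [192.5  25.9] [179  13  43  26 459] [-0.3     0.2635  0.114 ]
scene orange [594.7 232.8] [590 229  10   9  68] [0.9391 0.2974 0.114 ]
scene orange [195.7 235.1] [192 232   8   7  40] [ 0.2939 -0.2448  0.114 ]
scene orange [578.8 264.9] [574 260  11  11  88] [0.9388 0.1957 0.114 ]
scene orange [252.3 298.9] [250 297   5   5  19] [ 0.4804 -0.273   0.114 ]
scene orange [178.7 328.7] [176 326   6   6  19] [ 0.4194 -0.4005  0.114 ]
scene orange [202.7 366.2] [198 361  10  11  70] [ 0.5023 -0.4192  0.114 ]
scene white [5.  2.4] [ 0  0 15  8 72] [-1.0333 -0.0286  0.109 ]
scene white [ 2.6 47.8] [ 0 43  7 11 61] [-0.7345 -0.1737  0.109 ]
scene w
[... 500 characters left out ...]
]
top blue [132.9  48.2] [128  43  11  11  96] [0.93   0.3941 0.095 ]
top blue [175.3 172.4] [159 156  34  34 854] [0.6193 0.2755 0.095 ]
top blue [ 75.6 313.2] [ 62 288  28  51 260] [0.2999 0.5055 0.095 ]
top white [501.2 116.2] [492 107  19  19 288] [ 0.7356 -0.4651  0.109 ]
top white [ 46.8 228.3] [ 43 216  12  30  74] [0.4938 0.5767 0.109 ]
top white [ 60.2 230.7] [ 49 219  23  24 423] [0.4878 0.5424 0.109 ]
top white [421.4 230.4] [415 224  14  14 117] [ 0.4779 -0.2734  0.109 ]
top white [259.5 276. ] [257 269   5  15  26] [0.3828 0.0789 0.109 ]
top white [419.1 304.8] [409 295  21  21 252] [ 0.3175 -0.2642  0.109 ]
top white [301.8 435.6] [274 422  58  31 570] [ 0.0411 -0.0102  0.109 ]
```

View pics/zoom0.png

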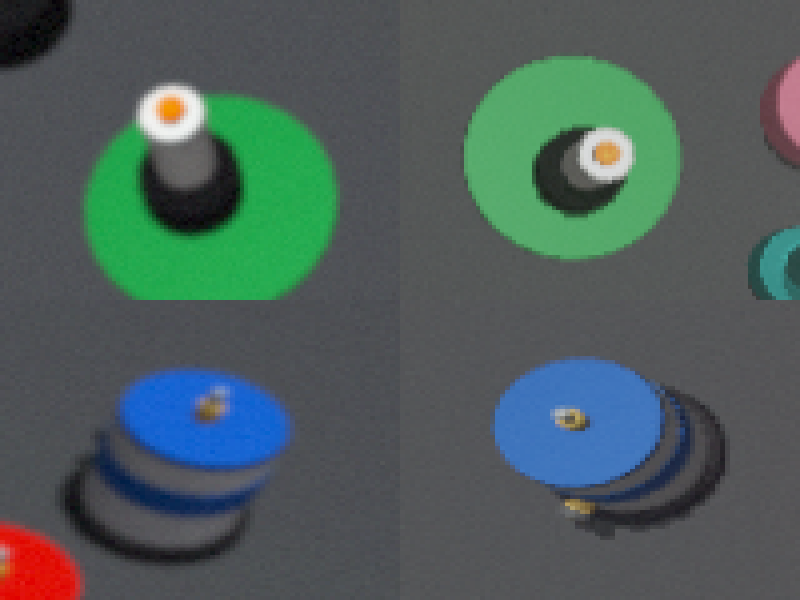

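```bash
python3 - <<'E'
from h import *
im=cv2.imread("pics/top0.png")
b,m=blobs(im,[50,60,60],[80,255,255],500)
for n,img,lo,hi in(("top",im,[50,60,60],[80,255,255]),("scene",cv2.imread("pics/scene0.png"),[50,120,50],[80,255,255])):
    b,m=blobs(img,lo,hi); cs,_=cv2.findContours(m,cv2.RETR_EXTERNAL,cv2.CHAIN_APPROX_NONE)
    c=max(cs,key=cv2.contourArea); e=cv2.fitEllipse(cv2.convexHull(c)); P=np.array([onz(n,q[0].astype(float),.004)[:2] for q in cv2.convexHull(c)],np.float32)
    print(n,e[0],onz(n,e[0],.004),cv2.minEnclosingCircle(P))
print("pin",tri((464.4,164.3),(173.5,171.2)), onz("scene",(464.4,164.3),.119),onz("top",(173.5,171.2),.119))
print("gauge top",tri((252.4,300.2),(421.4,230.4)),"rod", tri((252.3,298.9),(421.4,230.7)))
for n,img,lo,hi in(("top",im,[100,110,120],[125,255,255]),("scene",cv2.imread("pics/scene0.png"),[100,150,140],[125,255,255])):
    b,m=blobs(img,lo,hi); cs,_=cv2.findContours(m,cv2.RETR_EXTERNAL,cv2.CHAIN_APPROX_NONE)
    for c in cs:
        if cv2.contourArea(c)<300: continue
        P=np.array([onz(n,q[0].astype(float),.095)[:2] for q in cv2.convexHull(c)],np.float32); print(n,"blue",cv2.minEnclosingCircle(P))
    
E
```

```text
top (412.5650329589844, 231.6055908203125) [ 0.48698526 -0.27093919  0.004     ] ((0.4873174726963043, -0.27113017439842224), 0.06616398692131042)
scene (262.3438415527344, 324.73052978515625) [ 0.49145999 -0.27299442  0.004     ] ((0.4900120198726654, -0.2711331844329834), 0.06546039879322052)
pin (array([0.62012832, 0.27501192, 0.11708427]), np.float64(0.007711246923912305)) [0.62321649 0.27650376 0.119     ] [0.61635209 0.27189289 0.119     ]
gauge top (array([ 0.47870671, -0.27332676,  0.10629256]), np.float64(0.001443832494565851)) rod (array([ 0.47785762, -0.27254538,  0.10947366]), np.float64(0.0019435866905635614))
top blue ((0.6205576658248901, 0.27486342191696167), 0.0416950099170208)
scene blue ((0.6208265423774719, 0.2756984233856201), 0.04067051038146019)
scene blue ((-0.29685860872268677, -0.2463451623916626), 0.11708837747573853)
```

Call:
arm_command:
  motion:
    - [1,[-0.4,-0.52,0],[0,0,0]]
    - [1,[-0.4,-0.52,0],[0,0,0]]
    - [1,[-0.4,-0.52,0],[0,0,0]]
    - [1,[-0.4,-0.52,0],[0,0,0]]
    - [1,[-0.4,-0.52,0],[0,0,0]]
    - [1,[-0.4,-0.52,0],[0,0,0]]
    - [1,[-0.4,-0.52,0],[0,0,0]]
    - [1,[-0.4,-0.52,0],[0,0,0]]
    - [1,[-0.4,-0.52,0],[0,0,0]]
    - [1,[-0.4,-0.52,0],[0,0,0]]
    - [1,[-0.4,-0.52,0],[0,0,0]]
  newtons: 60

```text
time: 1.48
ee_pos: [0.3105, 0.1259, 0.2311]
tcp_rot: [180.0, 0.0, 164.2]
wrist_force: [-0.5, 0.5, 0.4]
opening: 0.0855
```

Call:
arm_command:
  motion:
    - [1,[-0.4,-0.52,0],[0,0,0]]
    - [1,[-0.4,-0.52,0],[0,0,0]]
    - [1,[-0.4,-0.52,0],[0,0,0]]
    - [1,[-0.4,-0.52,0],[0,0,0]]
    - [1,[-0.4,-0.52,0],[0,0,0]]
    - [1,[-0.4,-0.52,0],[0,0,0]]
    - [1,[-0.4,-0.52,0],[0,0,0]]
    - [1,[-0.4,-0.52,0],[0,0,0]]
    - [1,[-0.4,-0.52,0],[0,0,0]]
    - [1,[-0.4,-0.52,0],[0,0,0]]
    - [1,[-0.4,-0.52,0],[0,0,0]]
    - [1,[0,0,0],[0,0,0]]

```text
time: 2.98
ee_pos: [0.4711, -0.2768, 0.2297]
tcp_rot: [180.0, -0.1, 164.1]
wrist_force: [0.3, 0.2, -0.1]
opening: 0.085
```

```bash
cat >> h.py <<'E'
def shift(goal):
    from scipy.spatial.transform import Rotation as Ro
    o=bot.get_obs(); M=Ro.from_euler('xyz',o['tcp_rot'],degrees=True).as_matrix()
    print(o['ee_pos'].round(4),o['tcp_rot'].round(2),o['wrist_force'].round(1),o['opening'],o['q'].round(1)); print("units",(M.T@(np.array(goal)-o['ee_pos'])/.06).round(3))
E
python3 -c "
from h import *
shift([.479,-.2733,.068])"
```

```text
[ 0.4711 -0.2768  0.2297] [ 1.7998e+02 -1.2000e-01  1.6408e+02] [ 0.3  0.2 -0.1] 0.08502581718519697 [-30.4   4.6   9.5  95.   -0.  -14.5]
units [-0.116  0.092  2.695]
```

Call:
arm_command:
  motion:
    - [1,[-0.12,0.09,0.3],[0,0,0]]
    - [1,[0,0,0.4],[0,0,0]]
    - [1,[0,0,0.4],[0,0,0]]
    - [1,[0,0,0.4],[0,0,0]]
    - [1,[0,0,0.1],[0,0,0]]
    - [1,[0,0,0],[0,0,0]]
    - [1,[0,0,0],[0,0,0]]

```text
time: 3.85
ee_pos: [0.4797, -0.2717, 0.1363]
tcp_rot: [-180.0, 0.1, 164.2]
wrist_force: [-0.3, -0.2, -0.1]
opening: 0.0856
```

```bash
python3 -c "
from h import *
shift([.479,-.2733,.068])
a=viewer.camera('scene');b=viewer.camera('top')
cv2.imwrite('pics/pre.png',cv2.hconcat([cv2.resize(a[200:400,150:350],(400,400)),cv2.resize(b[130:330,320:520],(400,400))]))"
```

```text
[ 0.4797 -0.2717  0.1363] [-1.7998e+02  8.0000e-02  1.6421e+02] [-0.3 -0.2 -0.1] 0.08562233219662237 [-29.5   4.2  -1.2  84.5   0.  -13.7]
units [ 0.006 -0.028  1.139]
```

View pics/pre.png

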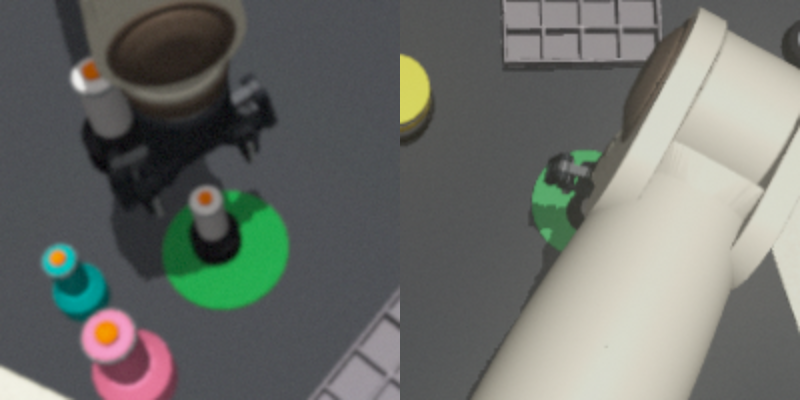

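The scene crop shows the open fingers either side of a point just above the gauge. The fingertips are near crop (152,205) and (252,150), about 287 px down at column 251 in the full picture. The gauge still stands upright on the mat.

```bash
python3 -c "
from h import *
print(onz('scene',(251,288.5),.142))"
```

```text
[ 0.47578481 -0.2670149   0.142     ]
```

Call:
arm_command:
  motion:
    - [1,[0,-0.03,0.25],[0,0,0]]
    - [1,[0,0,0.3],[0,0,0]]
    - [1,[0,0,0.3],[0,0,0]]
    - [1,[0,0,0.27],[0,0,0]]
    - [1,[0,0,0],[0,0,0]]
    - [1,[0,0,0],[0,0,0]]

```text
time: 4.7
ee_pos: [0.479, -0.2736, 0.0685]
tcp_rot: [-180.0, 0.0, 164.2]
wrist_force: [0.1, -0.4, 0.8]
opening: 0.0853
```

Call:
arm_command:
  motion:
    - [0,[0,0,0],[0,0,0]]
    - [0,[0,0,0],[0,0,0]]
    - [0,[0,0,0],[0,0,0]]
    - [0,[0,0,0],[0,0,0]]
    - [0,[0,0,0],[0,0,0]]
    - [0,[0,0,0],[0,0,0]]
    - [0,[0,0,0],[0,0,0]]
    - [0,[0,0,0],[0,0,0]]
  newtons: 60

```text
time: 5.7
ee_pos: [0.479, -0.2736, 0.0685]
tcp_rot: [-180.0, 0.0, 164.2]
wrist_force: [-1.1, 1.1, 5.4]
opening: 0.0289
```

Call:
arm_command:
  motion:
    - [0,[0,0,-0.2],[0,0,0]]
    - [0,[0,0,-0.4],[0,0,0]]
    - [0,[0,0,-0.5],[0,0,0]]
    - [0,[0,0,-0.5],[0,0,0]]
    - [0,[0,0,-0.5],[0,0,0]]
    - [0,[0,0,-0.5],[0,0,0]]
    - [0,[0,0,-0.4],[0,0,0]]
    - [0,[0,0,0],[0,0,0]]
    - [0,[0,0,0],[0,0,0]]
    - [0,[0,0,0],[0,0,0]]

```text
time: 6.95
ee_pos: [0.4784, -0.2733, 0.2467]
tcp_rot: [180.0, -0.1, 164.2]
wrist_force: [-0.9, 0.1, -1.8]
opening: 0.0287
```

```bash
python3 -c "
from h import *
shift([.6205,.275,.2485])
a=viewer.camera('scene')
cv2.imwrite('pics/lift.png',cv2.resize(a[150:400,130:400],(780,600)) if 0 else cv2.resize(a[150:390,130:400],(675,600)))"
```

```text
[ 0.4784 -0.2733  0.2467] [ 1.7997e+02 -1.2000e-01  1.6420e+02] [-0.9  0.1 -1.8] 0.028725234349739334 [-29.7   5.6  12.5  97.   -0.  -13.9]
units [ 0.211  9.438 -0.025]
```

View pics/lift.png

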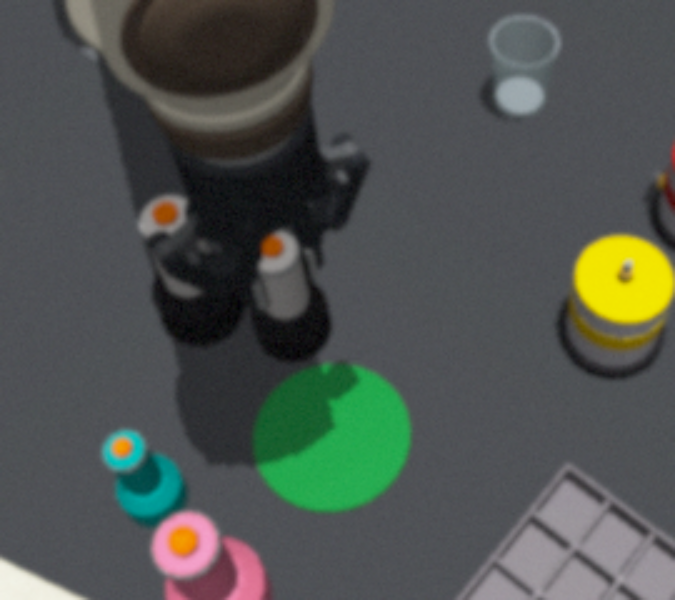

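Call:
arm_command:
  motion:
    - [0,[0,0.3,0],[0,0,0]]
    - [0,[0,0.5,0],[0,0,0]]
    - [0,[0,0.5,0],[0,0,0]]
    - [0,[0,0.5,0],[0,0,0]]
    - [0,[0,0.5,0],[0,0,0]]
    - [0,[0,0.5,0],[0,0,0]]
    - [0,[0,0.5,0],[0,0,0]]
    - [0,[0,0.5,0],[0,0,0]]
    - [0,[0,0.5,0],[0,0,0]]
    - [0,[0,0.5,0],[0,0,0]]
    - [0,[0,0.5,0],[0,0,0]]
    - [0,[0,0.5,0],[0,0,0]]

```text
time: 8.5
ee_pos: [0.5734, 0.0633, 0.2479]
tcp_rot: [180.0, -0.0, 164.2]
wrist_force: [0.4, -0.3, -1.3]
opening: 0.0291
```

Call:
arm_command:
  motion:
    - [0,[0.04,0.5,0],[0,0,0]]
    - [0,[0.04,0.5,0],[0,0,0]]
    - [0,[0.04,0.5,0],[0,0,0]]
    - [0,[0.04,0.5,0],[0,0,0]]
    - [0,[0.04,0.5,0],[0,0,0]]
    - [0,[0,0.5,0],[0,0,0]]
    - [0,[0,0.4,0],[0,0,0]]
    - [0,[0,0.2,0],[0,0,0]]
    - [0,[0,0,0],[0,0,0]]
    - [0,[0,0,0],[0,0,0]]

```text
time: 9.75
ee_pos: [0.6207, 0.2718, 0.2483]
tcp_rot: [-180.0, 0.0, 164.2]
wrist_force: [0.2, 0.4, -1.9]
opening: 0.0287
```

```bash
python3 -c "
from h import *
shift([.6205,.275,.2485])
a=viewer.camera('scene');b=viewer.camera('top')
cv2.imwrite('pics/over.png',cv2.hconcat([cv2.resize(a[60:260,370:570],(400,400)),cv2.resize(b[80:280,80:280],(400,400))]))"
```

```text
[0.6207 0.2718 0.2483] [-1.7999e+02  1.0000e-02  1.6418e+02] [ 0.2  0.4 -1.9] 0.028675627961272633 [ 23.7  24.7  35.9 101.2  -0.   39.5]
units [ 0.017  0.05  -0.004]
```

View pics/over.png

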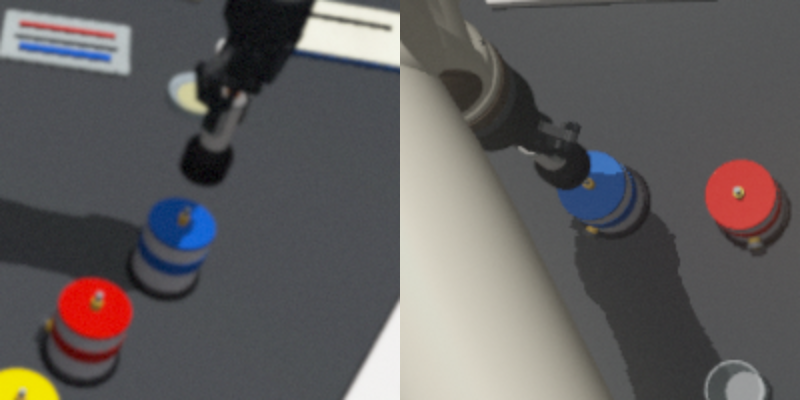

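```bash
python3 -c "
from h import *
print(onz('scene',(472,145),.184),onz('top',(161.5,162.5),.184),onz('top',(161.5,162.5),.19))"
```

```text
[0.62321925 0.27317536 0.184     ] [0.62002304 0.27698532 0.184     ] [0.61845144 0.27483232 0.19      ]
```

The bell is held above the blue stem. Its rim measures about (0.621,0.275), which is over the valve, so I'll press down.

Call:
arm_command:
  motion:
    - [0,[0.02,0.05,0.2],[0,0,0]]
    - [0,[0,0,0.3],[0,0,0]]
    - [0,[0,0,0.3],[0,0,0]]
    - [0,[0,0,0],[0,0,0]]
    - [0,[0,0,0.1],[0,0,0]]
    - [0,[0,0,0.1],[0,0,0]]
    - [0,[0,0,0.1],[0,0,0]]
    - [0,[0,0,0.1],[0,0,0]]
    - [0,[0,0,0.1],[0,0,0]]
    - [0,[0,0,0.1],[0,0,0]]
    - [0,[0,0,0],[0,0,0]]
    - [0,[0,0,0],[0,0,0]]

```text
time: 11.35
ee_pos: [0.6207, 0.2757, 0.1652]
tcp_rot: [179.9, 0.1, 164.2]
wrist_force: [-1.1, 0.2, 7.1]
opening: 0.0285
```

```bash
python3 -c "
from h import *
shift([.6205,.275,.1635])
a=viewer.camera('scene');b=viewer.camera('top')
cv2.imwrite('pics/press.png',cv2.hconcat([cv2.resize(a[100:200,410:510],(400,400)),cv2.resize(b[110:210,120:220],(400,400))]))"
```

```text
[0.6207 0.2757 0.1652] [1.7994e+02 7.0000e-02 1.6419e+02] [-1.1  0.2  7.1] 0.028473769561655784 [24.  22.5 23.6 91.  -0.  39.8]
units [-0.    -0.011  0.029]
```

View pics/press.png

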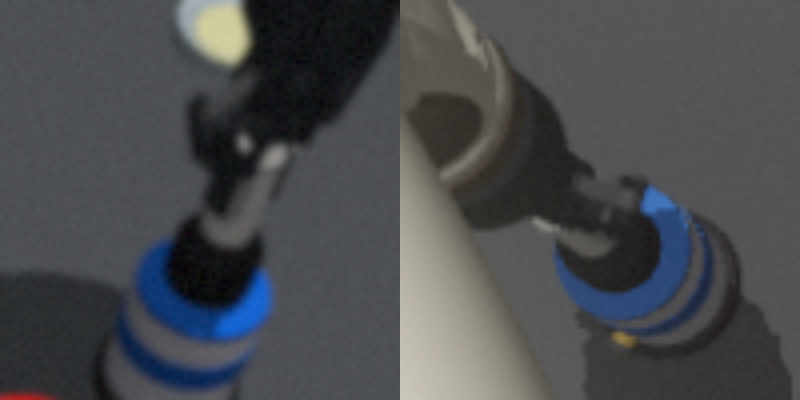

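The bell sits concentrically over the blue stem, and the force change is about 9 N, as expected. I'll go 2 mm deeper and hold.

Call:
arm_command:
  motion:
    - [0,[0,0,0.04],[0,0,0]]
    - [0,[0,0,0],[0,0,0]]
    - [0,[0,0,0],[0,0,0]]
    - [0,[0,0,0],[0,0,0]]
    - [0,[0,0,0],[0,0,0]]
    - [0,[0,0,0],[0,0,0]]
    - [0,[0,0,0],[0,0,0]]
    - [0,[0,0,0],[0,0,0]]
    - [0,[0,0,0],[0,0,0]]
    - [0,[0,0,0],[0,0,0]]
    - [0,[0,0,0],[0,0,0]]

```text
time: 12.82
ee_pos: [0.6207, 0.2757, 0.1629]
tcp_rot: [179.9, 0.1, 164.2]
wrist_force: [-1.7, -0.3, 6.5]
opening: 0.0288
```

```bash
python3 -c "
from h import *
shift([.6205,.275,.2485])
a=viewer.camera('scene');
cv2.imwrite('pics/press2.png',cv2.resize(a[110:190,420:500],(600,600),interpolation=cv2.INTER_CUBIC))"
```

```text
[0.6207 0.2757 0.1629] [1.7994e+02 8.0000e-02 1.6420e+02] [-1.7 -0.3  6.5] 0.02877641704337092 [24.  22.4 23.3 90.8 -0.  39.8]
units [-0.002 -0.01  -1.426]
```

View pics/press2.png

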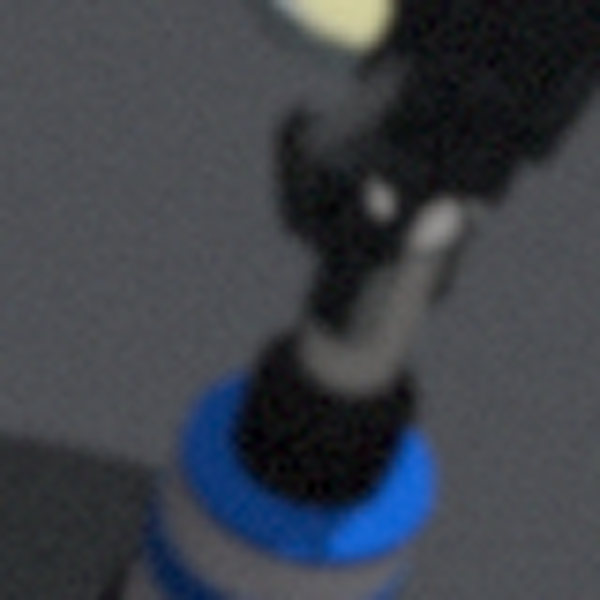

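The gripper hides the rod. The bell's front rim edge is at scene (464,177), so I'll check the rim height from that, in case the gauge slipped up in the grip.

```bash
python3 -c "
from h import *
o=bot.get_obs()
for z in (.095,.099,.103,.107,.111):
    p=onz('scene',(464,177),z); print(z,p.round(4))
# vessel top front edge as a reference
print(onz('scene',(420+330/7.5,110+563/7.5),.095))
print('expect front', (.6207+.026*.214,.2757-.026*.976),'blue front',(.6205+.04*.214,.275-.04*.976))"
```

```text
0.095 [0.6363 0.2644 0.095 ]
0.099 [0.6371 0.2605 0.099 ]
0.103 [0.6379 0.2567 0.103 ]
0.107 [0.6387 0.2528 0.107 ]
0.111 [0.6394 0.249  0.111 ]
[0.64803397 0.24253627 0.095     ]
expect front (0.626264, 0.250324) blue front (0.6290600000000001, 0.23596000000000003)
```

The rim is roughly 4–10 mm above the blue top, with a few mm of uncertainty. I'll press a little deeper for margin, to near rim contact, and hold again.

Call:
arm_command:
  motion:
    - [0,[0,0,0.02],[0,0,0]]
    - [0,[0,0,0.02],[0,0,0]]
    - [0,[0,0,0],[0,0,0]]

```text
time: 13.25
ee_pos: [0.6207, 0.2757, 0.1604]
tcp_rot: [179.9, 0.1, 164.2]
wrist_force: [-1.9, -0.3, 6.3]
opening: 0.0288
```

Call:
arm_command:
  motion:
    - [0,[0,0,0.02],[0,0,0]]
    - [0,[0,0,0],[0,0,0]]
    - [0,[0,0,0],[0,0,0]]

```text
time: 13.62
ee_pos: [0.6207, 0.2757, 0.1596]
tcp_rot: [179.9, 0.1, 164.2]
wrist_force: [-2.4, -0.2, 7.4]
opening: 0.0289
```

Call:
arm_command:
  motion:
    - [0,[0,0,0.02],[0,0,0]]
    - [0,[0,0,0],[0,0,0]]
    - [0,[0,0,0],[0,0,0]]

```text
time: 14.0
ee_pos: [0.6208, 0.2757, 0.1595]
tcp_rot: [179.9, 0.1, 164.2]
wrist_force: [-3.9, -1.9, 13.7]
opening: 0.0288
```

Call:
arm_command:
  motion:
    - [0,[0,0,0.02],[0,0,0]]
    - [0,[0,0,0],[0,0,0]]
    - [0,[0,0,0],[0,0,0]]

```text
time: 14.38
ee_pos: [0.6208, 0.2758, 0.1595]
tcp_rot: [179.8, 0.2, 164.2]
wrist_force: [-4.5, -2.1, 19.1]
opening: 0.0289
```

The rim touched the blue top at TCP z 0.1595, exactly where it should with no slip, so the rod has been fully out for over 2 s. I'll ease off slightly, hold one more second, then lift.

Call:
arm_command:
  motion:
    - [0,[0,0,-0.08],[0,0,0]]
    - [0,[0,0,0],[0,0,0]]
    - [0,[0,0,0],[0,0,0]]
    - [0,[0,0,0],[0,0,0]]
    - [0,[0,0,0],[0,0,0]]
    - [0,[0,0,0],[0,0,0]]
    - [0,[0,0,0],[0,0,0]]
    - [0,[0,0,0],[0,0,0]]

```text
time: 15.38
ee_pos: [0.6207, 0.2757, 0.1618]
tcp_rot: [179.9, 0.1, 164.2]
wrist_force: [-0.8, -0.9, 6.4]
opening: 0.0286
```

Call:
arm_command:
  motion:
    - [0,[0,0,-0.1],[0,0,0]]
    - [0,[0,0,-0.1],[0,0,0]]
    - [0,[0,0,-0.2],[0,0,0]]
    - [0,[0,0,-0.3],[0,0,0]]
    - [0,[0,0,-0.4],[0,0,0]]
    - [0,[0,0,-0.3],[0,0,0]]
    - [0,[0,0,-0.05],[0,0,0]]
    - [0,[0,0,0],[0,0,0]]

```text
time: 16.38
ee_pos: [0.6206, 0.2757, 0.2468]
tcp_rot: [-180.0, -0.0, 164.2]
wrist_force: [-0.6, 0.6, -2.6]
opening: 0.0287
```

```bash
python3 -c "
from h import *
shift([.488,-.2715,.2485])"
```

```text
[0.6206 0.2757 0.2468] [-1.7997e+02 -3.0000e-02  1.6420e+02] [-0.6  0.6 -2.6] 0.02874042818678189 [ 24.   24.9  36.  101.1  -0.   39.8]
units [-0.358 -9.376 -0.025]
```

Call:
arm_command:
  motion:
    - [0,[0,-0.3,0],[0,0,0]]
    - [0,[-0.03,-0.5,0],[0,0,0]]
    - [0,[-0.03,-0.5,0],[0,0,0]]
    - [0,[-0.03,-0.5,0],[0,0,0]]
    - [0,[-0.03,-0.5,0],[0,0,0]]
    - [0,[-0.03,-0.5,0],[0,0,0]]
    - [0,[-0.03,-0.5,0],[0,0,0]]
    - [0,[-0.03,-0.5,0],[0,0,0]]
    - [0,[-0.03,-0.5,0],[0,0,0]]
    - [0,[-0.03,-0.5,0],[0,0,0]]
    - [0,[-0.03,-0.5,0],[0,0,0]]
    - [0,[-0.03,-0.5,0],[0,0,0]]

```text
time: 17.88
ee_pos: [0.5441, -0.0655, 0.2463]
tcp_rot: [-180.0, -0.1, 164.2]
wrist_force: [0.7, 0.2, -2.5]
opening: 0.0292
```

Call:
arm_command:
  motion:
    - [0,[-0.03,-0.5,0],[0,0,0]]
    - [0,[0,-0.5,0],[0,0,0]]
    - [0,[0,-0.5,0],[0,0,0]]
    - [0,[0,-0.5,0],[0,0,0]]
    - [0,[0,-0.5,0],[0,0,0]]
    - [0,[0,-0.5,0],[0,0,0]]
    - [0,[0,-0.4,0],[0,0,0]]
    - [0,[0,-0.2,0],[0,0,0]]
    - [0,[0,0,0],[0,0,0]]
    - [0,[0,0,0],[0,0,0]]

```text
time: 19.12
ee_pos: [0.4879, -0.2722, 0.2473]
tcp_rot: [180.0, -0.0, 164.2]
wrist_force: [0.5, 0.2, -2.1]
opening: 0.0286
```

```bash
python3 -c "
from h import *
shift([.488,-.2715,.0685])"
```

```text
[ 0.4879 -0.2722  0.2473] [ 1.7998e+02 -2.0000e-02  1.6423e+02] [ 0.5  0.2 -2.1] 0.028648204487809595 [-29.2   6.6  13.6  97.    0.  -13.4]
units [1.00e-03 1.10e-02 2.98e+00]
```

Call:
arm_command:
  motion:
    - [0,[0,0,0.3],[0,0,0]]
    - [0,[0,0,0.5],[0,0,0]]
    - [0,[0,0,0.5],[0,0,0]]
    - [0,[0,0,0.5],[0,0,0]]
    - [0,[0,0,0.5],[0,0,0]]
    - [0,[0,0,0.3],[0,0,0]]
    - [0,[0,0,0.2],[0,0,0]]
    - [0,[0,0,0.1],[0,0,0]]
    - [0,[0,0,0.04],[0,0,0]]
    - [0,[0,0,0],[0,0,0]]
    - [0,[0,0,0],[0,0,0]]

```text
time: 20.5
ee_pos: [0.488, -0.2731, 0.0717]
tcp_rot: [-180.0, 0.0, 164.2]
wrist_force: [0.1, 1.1, -2.1]
opening: 0.0289
```

Call:
arm_command:
  motion:
    - [0,[0,0,0.03],[0,0,0]]
    - [0,[0,0,0.02],[0,0,0]]
    - [0,[0,0,0],[0,0,0]]
    - [0,[0,0,0],[0,0,0]]

```text
time: 21.0
ee_pos: [0.4879, -0.273, 0.0685]
tcp_rot: [-180.0, 0.0, 164.2]
wrist_force: [-1.1, 0.8, 4.3]
opening: 0.0286
```

Force has gone positive, so the gauge is resting on the mat. Now I'll open the fingers and rise.

Call:
arm_command:
  motion:
    - [0.5,[0,0,0],[0,0,0]]
    - [0.8,[0,0,0],[0,0,0]]
    - [1,[0,0,0],[0,0,0]]
    - [1,[0,0,0],[0,0,0]]
    - [1,[0,0,0],[0,0,0]]
    - [1,[0,0,0],[0,0,0]]
    - [1,[0,0,0],[0,0,0]]
    - [1,[0,0,0],[0,0,0]]

```text
time: 22.0
ee_pos: [0.4877, -0.273, 0.0681]
tcp_rot: [-180.0, 0.0, 164.2]
wrist_force: [-0.4, 1.6, 0.2]
opening: 0.0854
```

Call:
arm_command:
  motion:
    - [1,[0,0,-0.2],[0,0,0]]
    - [1,[0,0,-0.4],[0,0,0]]
    - [1,[0,0,-0.5],[0,0,0]]
    - [1,[0,0,-0.5],[0,0,0]]
    - [1,[0,0,-0.5],[0,0,0]]
    - [1,[0,0,-0.5],[0,0,0]]
    - [1,[0,0.5,0],[0,0,0]]
    - [1,[0,0.5,0],[0,0,0]]
    - [1,[0,0.5,0],[0,0,0]]
    - [1,[0,0.5,0],[0,0,0]]
    - [1,[0,0.5,0],[0,0,0]]
    - [1,[0,0.5,0],[0,0,0]]

```text
time: 23.5
ee_pos: [0.5369, -0.0988, 0.2251]
tcp_rot: [180.0, 0.1, 164.2]
wrist_force: [0.6, 0.3, -0.4]
opening: 0.085
```

```bash
python3 -c "
from h import *
shift([.488,-.2715,.0685])
a=viewer.camera('scene');b=viewer.camera('top')
for n,i in (('scene',a),('top',b)):
    for c,s in blobs(i,*R['white'])[0]:
        if 60<s[4]<400: print(n,c,s,onz(n,c,.109).round(4))
cv2.imwrite('pics/end.png',cv2.hconcat([cv2.resize(a[200:400,150:350],(400,400)),cv2.resize(b[130:330,320:520],(400,400))]))"
```

```text
[ 0.5369 -0.0988  0.2251] [1.7999e+02 6.0000e-02 1.6420e+02] [ 0.6  0.3 -0.4] 0.08501590706377825 [-10.4   4.2   8.6  94.3   0.    5.4]
units [ 0.004 -2.993  2.61 ]
scene [5.  2.5] [ 0  0 15  8 73] [-1.0325 -0.0289  0.109 ]
scene [375.7  48.8] [360  38  37  28 154] [0.2018 0.5279 0.109 ]
scene [ 2.6 47.8] [ 0 43  7 11 61] [-0.7345 -0.1737  0.109 ]
scene [247.9  71.2] [228  51  36  34 294] [-0.0068  0.211   0.109 ]
scene [421.8  82.5] [403  70  31  26 363] [0.387  0.4811 0.109 ]
scene [469.4 105.2] [456  97  28  19 279] [0.5316 0.4845 0.109 ]
scene [234.7 145.3] [226 136  18  21 257] [ 0.1707 -0.013   0.109 ]
scene [174.8 167.4] [159 156  31  19 166] [ 0.1138 -0.1497  0.109 ]
scene [196.7 237.7] [186 228  22  19 245] [ 0.2969 -0.2463  0.109 ]
scene [256.1 302.6] [248 295  17  16 155] [ 0.4889 -0.2726  0.109 ]
top [501.1 116.2] [492 107  19  19 286] [ 0.7356 -0.4648  0.109 ]
top [420.9 226.3] [415 220  13  14 110] [ 0.4869 -0.2726  0.109 ]
top [419.1 304.8] [409 295  21  21 250] [ 0.3175 -0.2642  0.109 ]
top [204.7 428.8] [200 422  11  16  67] [0.053  0.1999 0.109 ]
top [349.5 440. ] [348 427   4  26  66] [ 0.0314 -0.1117  0.109 ]
top [250.5 473.7] [239 462  36  18 292] [-0.0428  0.101   0.109 ]
```

View pics/end.png

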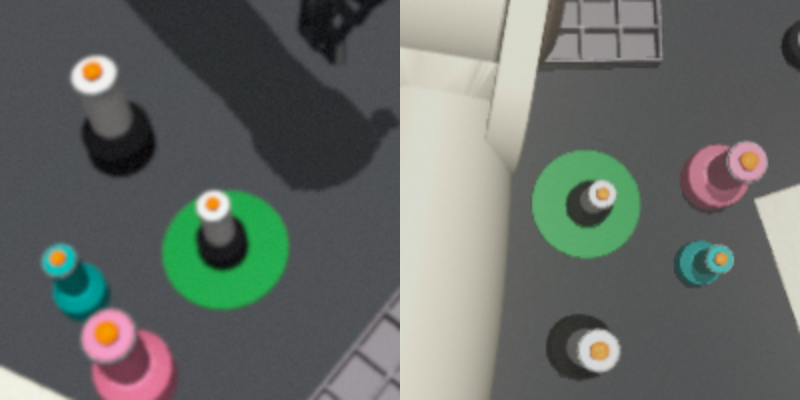

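The gauge stands upright at the mat's centre, with its top at scene (256,303) / top (421,226), which is (0.488,-0.273). The rod is back in and the gripper is clear, so I'll let the arm settle and hand in.

Call:
arm_command:
  motion:
    - [1,[0,0,0],[0,0,0]]
    - [1,[0,0,0],[0,0,0]]
    - [1,[0,0,0],[0,0,0]]

```text
time: 23.98
ee_pos: [0.5366, -0.1005, 0.2242]
tcp_rot: [-180.0, 0.0, 164.1]
wrist_force: [-0.6, -0.4, 0.2]
opening: 0.0852
```

```bash
python3 -c "
from workcell import bot
print(bot.job_done())"
```

```text
the job is handed in; nothing more can be done
None
```

I pressed the small white gauge over the blue vessel's valve for about 4 s, stood it back on the green mat, let go and handed the job in at about 24 s.

**Pressing:** The force rose by about 8–9 N, as it should. I also pushed down until the bell's rim touched the blue top. That happened at the height expected with no slip in the grip, so the rod should have been fully out. The gripper hid the rod itself, so I did not see it directly. A check of the rim height from the picture, made before contact, was only good to a few mm, so I relied on the contact height.

**At the end:** Both cameras show the gauge upright at about (0.488, -0.273), within about 3 mm of the mat's centre. Its rod looks sprung back in, and the gripper is open and clear. No check failed or disagreed.

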